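Pack the frozen-section call carrier

TASK

We are called to theatre for a frozen section: pack the carrier on the riser shelf. Take the capped specimen pot, the dropper bottle, the closed slide mailer and the timer from the riser and put each into the insert that is shaped for it, fully down in its recess: pot, bottle and timer upright, the mailer flat with its lid up. The pot without a lid and the open half of a mailer are empties for the store: leave them standing where they are.

Things in the scene. Friction and masses are not known exactly. Their poses are not given: they have to be found in the camera images.
- pot_center (a point): specimen pot with its screw lid on: off-white, 65 mm tall, body 44 mm across, lid 49 mm across over the top 15 mm. This point is on its axis, half-way up (32.5 mm over its foot); z is up. It stands on the low grey riser shelf (top 62 mm above the cabinet top), as do the five other small things; they change places
- dropper_center (a point): amber dropper bottle with its black dropper screwed in: 100 mm tall, body 28 mm across up to 58 mm, above that the dropper, at most 18 mm across. This point is on its axis, half-way up (50 mm over its foot); z is up
- mailer_center (a point): closed slide mailer: flat plastic box 30 x 82 mm, 15 mm high, smooth snap lid on top. This point is its centre (7.5 mm over its underside); its y axis runs along the 82 mm, z is up
- timer_center (a point): bench timer: upright white case 16 mm thick, 66 mm wide, 67 mm tall, on a thin foot plate that sticks out 14 mm behind the case (30 mm deep in all, 48 mm wide, 2 mm thick). This point is the centre of the case, half-way up (33.5 mm over the foot). Its x axis runs through the 16 mm thickness from the display to the back (the foot plate sticks out to +x), y along the 66 mm, z is up
- open_pot_center (a point): look-alike that stays: an empty specimen pot without lid, open at the top with its screw thread bare, 58 mm tall, 45 mm across; this point is on its axis 29 mm over its foot
- open_mailer_center (a point): look-alike that stays: the open bottom half of a slide mailer, 30 x 82 mm, 9 mm high, slots in view; its x axis runs along the 82 mm; this point is its centre, 4.5 mm over its underside
- insert_pot_hole0 (a point): insert block with the large round well, 56 mm across and 41 mm deep, for the specimen pot. Grey plastic block 114 x 73 x 44 mm high, x axis along the 114 mm; this point: centre of the opening, level with the block's flat top. The four such blocks stand side by side, 74 mm apart, in a low steel tray (walls 26 mm high) and change places
- insert_dropper_hole0 (a point): insert block with the small round well, 40 mm across and 41 mm deep, for the dropper bottle. Grey plastic block 114 x 73 x 44 mm high, x axis along the 114 mm; this point: centre of the opening, level with the block's flat top
- insert_mailer_hole0 (a point): insert block with the shallow oblong recess, 94 mm along x by 42 mm along y and 5 mm deep, for the slide mailer, which then stands 10 mm proud of the block. Grey plastic block 114 x 73 x 44 mm high, x axis along the 114 mm; this point: centre of the opening, level with the block's flat top
- insert_timer_hole0 (a point): insert block with the deep oblong slot, 78 mm along x by 44 mm along y and 24 mm deep, for the timer (its width along the slot, its display to either side). Grey plastic block 114 x 73 x 44 mm high, x axis along the 114 mm; this point: centre of the opening, level with the block's flat top
Things that resemble listed ones, but are neither listed nor needed, are in the scene too. What is shaped like the part that bears pot_center but blue is not meant.

How it is judged:
By the outcome, as a careful person would: the job done as asked, in the order asked, and still so for the second after the job is handed in, with the robot touching nothing.
It also fails if it takes over 88 s, if anything falls off the work surface, if the arm or the gripper's body presses on something with over 40 N, if the wrist force passes 120 N, or if a joint passes its speed limit or range.

ROBOT

A 7-joint arm with a two-finger parallel gripper is mounted at the origin on a cart in front of the work surface, level with it; the furniture and walls round the work are solid. World frame = base frame: x ahead of the robot, y to its left, z up, the work surface at z = 0. Lengths are in m, angles in rad, forces in N, time in s.
With the tool pointing down it reaches from about 0.4 to 0.9 m from the base axis. Payload 5.5 kg.
Tool frame: the origin (TCP) lies at the very end of the fingers, on their centre line; the grasp point (between the pads) lies 19 mm behind it; z points along the fingers, y is the line along which they close (so a half turn about z gives the same grasp; the last joint's range is limited). The gripper opens to 92 mm and grips with 3 to 60 N. Pads are 19 mm wide; open, the fingers measure 130 mm over their backs; the gripper's body (75 mm by 190 mm) begins 47 mm behind the grasp point.
Start: joints at [1.411, 0.501, -0.427, 1.55, 0.221, 1.138, -0.21], TCP at [0.267, -0.593, 0.193] pointing down, gripper open.
Joint ranges: [-2.88, 2.88], [-0.31, 2.03], [-1.54, 1.56], [0.2, 2.42], [-1.41, 4.55], [0.19, 2.02], [-2.57, 2.57]. Speed limits (rad/s): [2.57, 2.57, 3.14, 3.14, 3.14, 3.14, 3.14].

INTERFACE

Orientations are given as a unit quaternion [x, y, z, w].
In Python, from cell import * gives the robot as it stands.
- The arm moves only by the shell command python3 -m inch 'ROWS' [OPENING]. ROWS is JSON, a list of rows, each a list of 6 numbers: the shift along the tool's x, y, z in cm, then the turn, a rotation vector about the tool's x, y, z in degrees. In form: [[tx, ty, tz, wx, wy, wz], ...]. A call has exactly 8 rows; each row is the pose to reach, as a shift and turn from the pose commanded when the call began, along the tool's axes at that moment; what a row does not reach only later rows make up. A row lasts 1/10 s, in which the tool goes at most 50 mm and 8.59 degrees, less where a joint would pass 70% of its speed; a pose out of reach is approached as far as the arm can. A call with a gripper value outside its range is refused whole. OPENING is the closure in counts, from 0 (fully open) to 255 (shut), set as the call begins (- or left out, the last holds). The fingers move at their own pace and stop on an object; the grip force is fixed at half the most. Time passes only in rows, so rows that repeat a pose let the fingers close, or fill a call up. It gives the time, the measured TCP pose, the force, the opening and the grip force at its end, in the units of the state.
- observe(): the state, without advancing time (a new reading comes with each control period).
- grab_frame(name): name is "scene" or "top" or "wrist"; returns the picture (384x512x3 uint8, red, green, blue); there is no depth.
- calibration(name): a dict with "fx", "fy", "cx", "cy" (pixels), "world_to_cam" (4x4, takes a point from world to camera coordinates); the wrist camera has in their place "hand_eye" (4x4, takes a point from camera to tool coordinates, whose origin is the TCP and whose axes are the flange's). Camera axes: x right, y up, looking along -z (the intrinsics and any distortion apply to the point x, -y, -z); pixel columns grow to the right and rows downward; lengths in m; the calibration is good to about 2 mm. A picture is of the moment at which its call begins: read the wrist's pose just before it. calibration takes no time and is no camera call.
- close_job(): hands the job in; it is judged then, once.
The state is a dict: "time_s": time; "joint_pos": joint angles; "dq": joint speeds; "effort": joint torques, N m; "eef_pos": TCP position; "tool_rot": TCP orientation; "ft_force": force on the tool from outside, world axes, zero at the start; "ft_torque": the same for the moment, N m; "opening": finger opening in m; "finger_force": force on a finger pad.
Only numpy, scipy, OpenCV 4.12 (cv2) and the standard library are available. Lean on these libraries where they do the work, as an engineer would, in place of code of your own. Each camera call takes 0.05 s, during which the arm holds its last target. There are 200 camera calls.

## Working session

There is one attempt and no reset: what is moved stays moved. The work goes in short steps, Python scripts to look and compute and a shell command to move; the robot and the scene stay as the last step left them, time stands still between calls to the robot, and variables do not carry over. Pictures are saved under pics/ and viewed, at most 14 in all, crops included, and the job is handed in when it is done.

```bash
ls; mkdir -p pics
python3 - <<'E'
from cell import *
import cv2
s=observe(); print(s)
for n in ["scene","top","wrist"]:
    im=grab_frame(n); cv2.imwrite(f"pics/{n}0.png",im[:,:,::-1])
    print(n,calibration(n))
a=[cv2.imread(f"pics/{n}0.png") for n in ["scene","top"]]
E
```

```text
pics
{'time_s': 0.0, 'joint_pos': array([ 1.41119258,  0.50184288, -0.42679242,  1.55144082,  0.22084452,
        1.13828349, -0.21027356]), 'dq': array([ 0.00053151,  0.00043198, -0.00066956,  0.00224548, -0.00056595,
        0.00070324,  0.00051555]), 'effort': array([-6.45932050e-04, -5.66592586e+01, -5.81662238e+00, -2.79108632e+01,
       -6.87938696e-02,  3.09605955e-02,  1.73468343e-04]), 'eef_pos': array([ 0.26634772, -0.59209889,  0.19198545]), 'tool_rot': array([ 9.77726862e-01,  2.09879187e-01, -1.85418420e-04, -9.36285007e-04]), 'ft_force': array([ 0.32433108, -0.48562345, -0.11764422]), 'ft_torque': array([ 0.01634674,  0.00081248, -0.00802078]), 'finger_force': 0.0, 'opening': 0.09167350415935878}
scene {'fx': 412.60936211907983, 'fy': 412.60936211907983, 'cx': 246.52047589743006, 'cy': 189.62846899409095, 'world_to_cam': array([[-0.58435085, -0.81149786,  0.00230099,  0.13932068],
       [ 0.48754243, -0.34880452,  0.80039852, -0.42240086],
       [-0.64871909,  0.46883539,  0.59946386, -0.4422639 ],
       [ 0.        ,  0.        ,  0.        ,  1.        ]])}
top {'fx': 410.15771299488216, 'fy': 410.15771299488216, 'cx': 258.01558920889, 'cy': 195.56567765585314, 'world_to_cam': array([[ 0.00514658, -0.99939634, -0.03435788, -0.21101223],
       [ 0.9979527 ,  0.00294275,  0.06388853, -0.56946625],
       [-0.06374886, -0.03461635,  0.99736543, -1.00139134],
       [ 0.        ,  0.        ,  0.        ,  1.        ]])}
wrist {'fx': 340.82615016180597, 'fy': 340.82615016180597, 'cx': 253.98138222126522, 'cy': 192.12214034570135, 'hand_eye': array([[ 3.53576470e-04,  9.63527655e-01,  2.67608545e-01,
         7.12000822e-02],
       [ 9.99999910e-01, -2.78035478e-04, -3.20175003e-04,
        -1.34699877e-03],
       [-2.34092800e-04,  2.67608634e-01, -9.63527667e-01,
        -1.92170270e-01],
       [ 0.00000000e+00,  0.00000000e+00,  0.00000000e+00,
         1.00000000e+00]])}
```

View pics/top0.png

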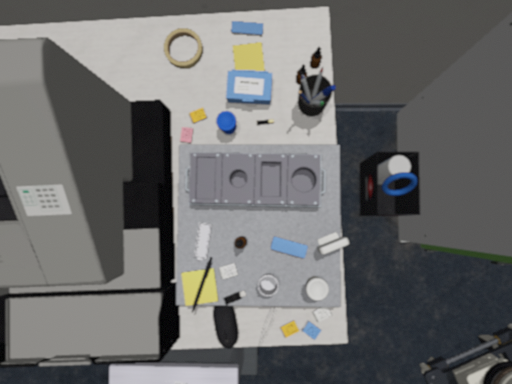

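View pics/scene0.png

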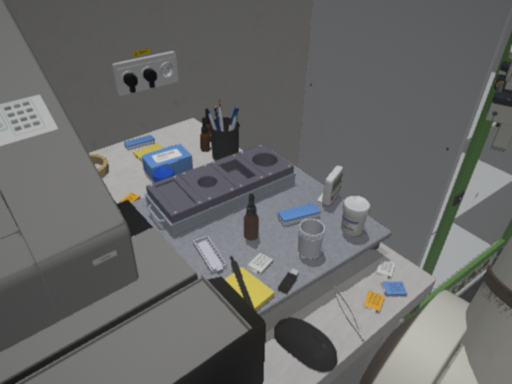

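The top view shows the riser at cols 178–340, rows 145–305. The tray inserts from left to right are mailer (207,180), dropper (238,178), timer (271,178) and pot (303,180). On the riser are the dropper (240,242), blue closed mailer (289,247), timer (333,243), capped pot (317,289), open pot (268,285) and open mailer (203,242).

```bash
cat > h.py <<'E'
from cell import *
import numpy as np, cv2
from scipy.spatial.transform import Rotation as R
def ray(n,u,v,st=None):
    c=calibration(n)
    d=np.array([(u-c['cx'])/c['fx'],-(v-c['cy'])/c['fy'],-1.])
    if n=='wrist':
        T=np.eye(4);T[:3,:3]=R.from_quat(st['tool_rot']).as_matrix();T[:3,3]=st['eef_pos'];M=T@c['hand_eye']
    else: M=np.linalg.inv(c['world_to_cam'])
    return M[:3,3],M[:3,:3]@d
def onz(n,u,v,z,st=None):
    o,d=ray(n,u,v,st); return o+d*(z-o[2])/d[2]
def proj(n,p,st=None):
    c=calibration(n)
    if n=='wrist':
        T=np.eye(4);T[:3,:3]=R.from_quat(st['tool_rot']).as_matrix();T[:3,3]=st['eef_pos'];W=np.linalg.inv(T@c['hand_eye'])
    else: W=c['world_to_cam']
    q=W@np.r_[p,1]; return c['cx']+c['fx']*q[0]/-q[2], c['cy']-c['fy']*q[1]/-q[2]
def snap(n,f):
    st=observe(); im=grab_frame(n)[:,:,::-1].copy(); cv2.imwrite(f'pics/{f}.png',im); return st,im
E
python3 - <<'E'
from h import *
im=cv2.imread('pics/top0.png')
c=cv2.resize(im[138:312,172:352],None,fx=3.4,fy=3.4,interpolation=cv2.INTER_CUBIC); cv2.imwrite('pics/topc.png',c)
im=cv2.imread('pics/scene0.png')
c=cv2.resize(im[140:290,170:400],None,fx=3.4,fy=3.4,interpolation=cv2.INTER_CUBIC); cv2.imwrite('pics/scenec.png',c)
im=cv2.imread('pics/top0.png')
hsv=cv2.cvtColor(im,cv2.COLOR_BGR2HSV)
m=cv2.inRange(hsv,(100,100,60),(120,255,255))
k=cv2.findContours(m,0,2)[0]
for q in k:
    if cv2.contourArea(q)>60: print(cv2.minAreaRect(q))
for u,v,z in [(207,180,.109),(303,180,.109),(178,145,.062),(340,305,.062)]: print(onz('top',u,v,z))
E
```

```text
((311.46002197265625, 330.22003173828125), (12.20000171661377, 9.0), 36.869895935058594)
((288.5849304199219, 246.9528350830078), (32.96653366088867, 11.400925636291504), 15.945394515991211)
((399.5451354980469, 183.99591064453125), (22.000185012817383, 35.852149963378906), 84.80557250976562)
((226.0, 122.5), (21.0, 18.0), 90.0)
((248.94345092773438, 86.68778991699219), (41.80976486206055, 30.86978530883789), 2.726310968399048)
((246.78622436523438, 27.56551742553711), (29.065919876098633, 9.467185020446777), 4.763641834259033)
[ 0.5992134  -0.09636345  0.109     ]
[ 0.59956751 -0.31277018  0.109     ]
[ 0.68813001 -0.0178816   0.062     ]
[ 0.31499082 -0.40080667  0.062     ]
```

View pics/topc.png

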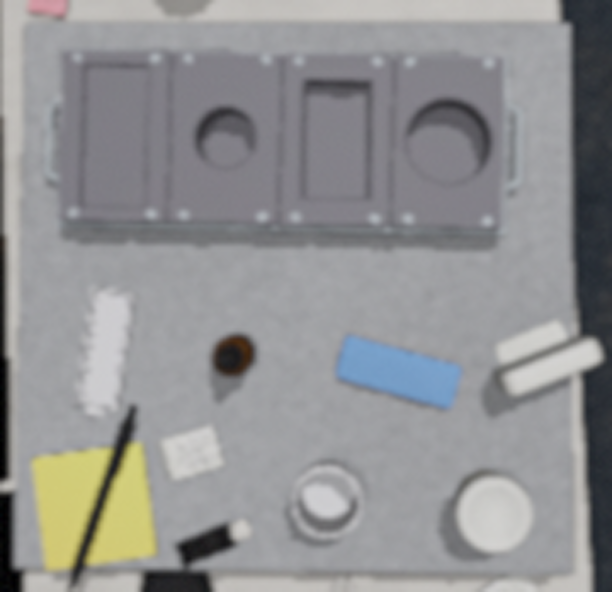

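View pics/scenec.png

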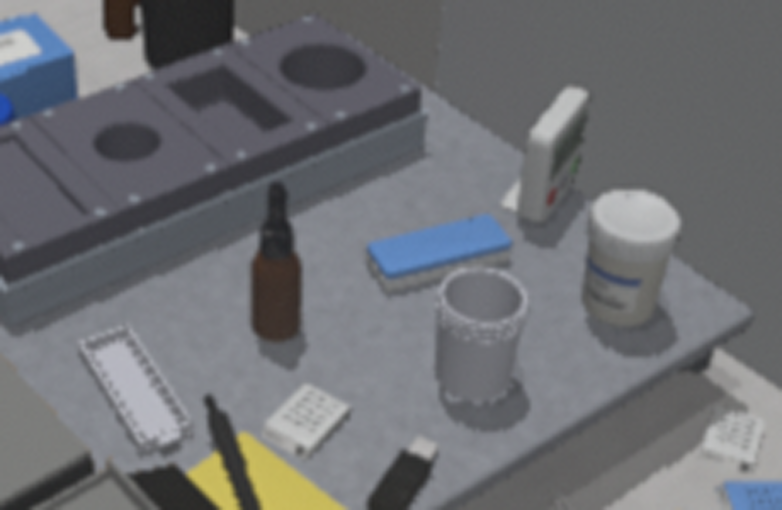

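The crops confirm the layout. The timer's foot plate sticks out behind the case toward +x (top crop 532,342), the case top runs (503,385)–(602,350), the pot lid is at (494,513) and the dropper tip at (233,355). Next I convert these to world points.

```bash
cat >> h.py <<'E'
def tri(a,b):
    (o1,d1),(o2,d2)=a,b
    s=np.linalg.lstsq(np.c_[d1,-d2],o2-o1,rcond=None)[0]
    p,q=o1+s[0]*d1,o2+s[1]*d2
    return (p+q)/2,np.linalg.norm(p-q)
E
python3 - <<'E'
from h import *
np.set_printoptions(precision=4,suppress=True)
T=lambda x,y:(172+x/3.4,138+y/3.4)
S=lambda x,y:(170+x/3.4,140+y/3.4)
for n,t,s in [('pothole',(447,141),(323,66)),('drophole',(225,138),(127,141)),('lidtop',(494,513),(633,217)),('droptip',(233,355),(278,186)),('mailertop',(398,371),(440,245)),('openpotrim',(327,500),(482,297)),('corner L-near screw',(72,213),(18,246))]:
    print(n,*tri(ray('top',*T(*t)),ray('scene',*S(*s))))
print('timer ends',onz('top',*T(503,385),.128),onz('top',*T(602,350),.128))
print('timer c',onz('top',*T(552,367),.129))
a,b=onz('top',*T(338,357),.077),onz('top',*T(460,390),.077)
for z in (.106,.109):
  print('slot corners',[onz('top',*T(*p),z)[:2] for p in [(302,80),(371,80),(302,198),(371,199)]])
  print('mail rec',[onz('top',*T(*p),z)[:2] for p in [(83,65),(163,65),(80,210),(157,210)]])
m=onz('top',288.58,246.95,.077); print('mailer',m)
q=np.array([onz('top',288.58+np.cos(np.radians(15.945))*k,246.95+np.sin(np.radians(15.945))*k,.077) for k in (-16.5,16.5)]);print(q)
E
```

```text
pothole [ 0.6015 -0.313   0.1085] 0.0022423386096481514
drophole [ 0.6035 -0.1656  0.1087] 0.003280271457246137
lidtop [ 0.3626 -0.3407  0.1257] 0.00339077276982786
droptip [ 0.4631 -0.1755  0.1578] 0.004343544621331489
mailertop [ 0.4485 -0.2821  0.0759] 0.0024195108140679725
openpotrim [ 0.3682 -0.2348  0.1189] 0.0022701885134462
corner L-near screw [ 0.5529 -0.0648  0.1099] 0.0023349794681946576
timer ends [ 0.4424 -0.3477  0.128 ] [ 0.4651 -0.4106  0.128 ]
timer c [ 0.4541 -0.3787  0.129 ]
slot corners [array([ 0.6417, -0.2178]), array([ 0.6417, -0.2637]), array([ 0.563 , -0.2182]), array([ 0.5625, -0.2639])]
mail rec [array([ 0.6519, -0.0709]), array([ 0.6518, -0.1248]), array([ 0.5545, -0.0704]), array([ 0.5547, -0.1219])]
slot corners [array([ 0.6413, -0.2179]), array([ 0.6413, -0.2637]), array([ 0.5628, -0.2183]), array([ 0.5623, -0.2638])]
mail rec [array([ 0.6514, -0.0715]), array([ 0.6514, -0.1252]), array([ 0.5544, -0.0709]), array([ 0.5545, -0.1222])]
mailer [ 0.4481 -0.2818  0.077 ]
[[ 0.4582 -0.2453  0.077 ]
 [ 0.438  -0.3182  0.077 ]]
```

Heights agree with what they must be: lid 0.126 m (0.127 expected), block top 0.1085 m, mailer top 0.076 m. I'm moving over the pot with tool x along world x.

```bash
python3 -m inch '[[2.4,-2.4,0,0,0,4],[5.5,-5.5,0,0,0,9],[8.6,-8.6,0,0,0,14],[11.7,-11.7,0,0,0,19],[14.8,-14.8,0,0,0,24.2],[17.5,-17.4,0,0,0,24.2],[19.1,-19,0,0,0,24.2],[19.1,-19,0,0,0,24.2]]' 0
python3 - <<'E'
from h import *
np.set_printoptions(precision=4,suppress=True)
st,im=snap('wrist','w1'); print(st['eef_pos'],R.from_quat(st['tool_rot']).as_matrix())
for n,p in [('lid',(.3626,-.3407,.127)),('timer',(.4541,-.3787,.129)),('mailer',(.4481,-.2818,.077))]: print(n,proj('wrist',p,st))
E
```

```text
time_s: 0.95
eef_pos: [0.3647, -0.3371, 0.1932]
tool_rot: [1.0, 0.003, 0.0, -0.0]
ft_force: [-0.7, -0.0, 0.7]
opening: 0.0916
finger_force: 0.0
[ 0.3647 -0.3371  0.1932] [[ 1.      0.0068  0.0002]
 [ 0.0068 -1.      0.001 ]
 [ 0.0002 -0.001  -1.    ]]
lid (np.float64(259.65709778864993), np.float64(193.4877491849443))
timer (np.float64(314.69769272718014), np.float64(70.62332352595804))
mailer (np.float64(191.55728755475113), np.float64(81.75075718263685))
```

View pics/w1.png

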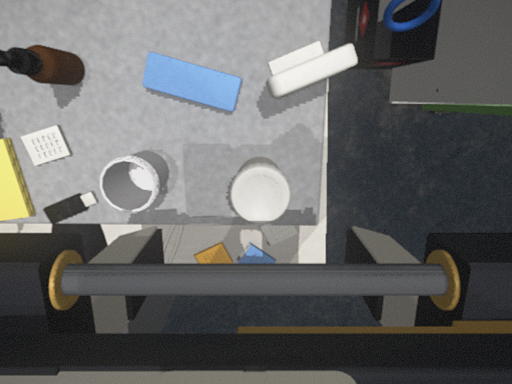

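The wrist view confirms my estimates: lid at (260,193) against the predicted (259.7,193.5), timer at (313,71) and mailer at (192,81), both also as predicted. I'm going down and gripping the lid.

```bash
python3 -m inch '[[-0.2,0.36,2,0,0,0],[-0.2,0.36,4.5,0,0,0],[-0.2,0.36,6.5,0,0,0],[-0.2,0.36,7.8,0,0,0],[-0.2,0.36,8.4,0,0,0],[-0.2,0.36,8.6,0,0,0],[-0.2,0.36,8.6,0,0,0],[-0.2,0.36,8.6,0,0,0]]' 0
python3 -m inch '[[0,0,0,0,0,0],[0,0,0,0,0,0],[0,0,0,0,0,0],[0,0,0,0,0,0],[0,0,0,0,0,0],[0,0,0,0,0,0],[0,0,0,0,0,0],[0,0,0,0,0,0]]' 255
```

```text
time_s: 1.8
eef_pos: [0.3615, -0.3453, 0.1078]
tool_rot: [1.0, 0.0, 0.001, 0.001]
ft_force: [-0.1, 0.2, 0.1]
opening: 0.0919
finger_force: 0.0
time_s: 2.6
eef_pos: [0.3609, -0.3447, 0.107]
tool_rot: [1.0, 0.0, 0.0, -0.0]
ft_force: [-0.3, 0.1, 0.3]
opening: 0.0324
finger_force: 0.0
```

Run:
```python
from h import *
np.set_printoptions(precision=4,suppress=True)
st,im=snap('wrist','w2'); print(st['eef_pos'],st['opening'],st['finger_force'])
a=cv2.imread('pics/w2.png')[100:384]
grab=snap('scene','s2')[1][130:330,200:460]
cv2.imwrite('pics/c2.png',np.vstack([cv2.resize(a,(500,277)),cv2.resize(grab,(500,320))]))
```

```text
[ 0.3609 -0.3447  0.107 ] 0.03244405371566401 0.0
```

View pics/c2.png

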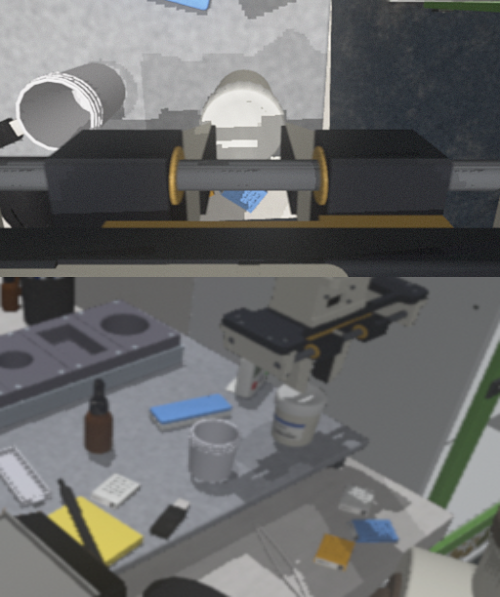

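The fingers are at 32 mm, in front of the pot axis, and the pot looks pushed forward with no grip. I'm opening, rising and measuring again.

```bash
python3 -m inch '[[0,0,0,0,0,0],[0,0,0,0,0,0],[0,0,0,0,0,0],[0,0,0,0,0,0],[0,0,-2,0,0,0],[0,0,-4,0,0,0],[0,0,-6,0,0,0],[0,0,-6,0,0,0]]' 0
python3 - <<'E'
from h import *
np.set_printoptions(precision=4,suppress=True)
st,im=snap('wrist','w3'); print(st['eef_pos'],R.from_quat(st['tool_rot']).as_matrix(),st['opening'])
print(onz('wrist',249,237,.127,st))
b=snap('top','t3')[1][190:320,220:360]
cv2.imwrite('pics/c3.png',np.hstack([im,cv2.resize(b,None,fx=2.05,fy=2.95)]))
E
```

```text
time_s: 3.5
eef_pos: [0.3627, -0.3461, 0.1696]
tool_rot: [1.0, 0.0, 0.002, 0.002]
ft_force: [0.1, -0.7, -0.0]
opening: 0.0839
finger_force: 0.0
[ 0.3627 -0.3461  0.1696] [[ 1.      0.0005  0.0035]
 [ 0.0005 -1.     -0.0038]
 [ 0.0035  0.0038 -1.    ]] 0.08392205786186437
[ 0.3339 -0.3418  0.127 ]
```

View pics/c3.png

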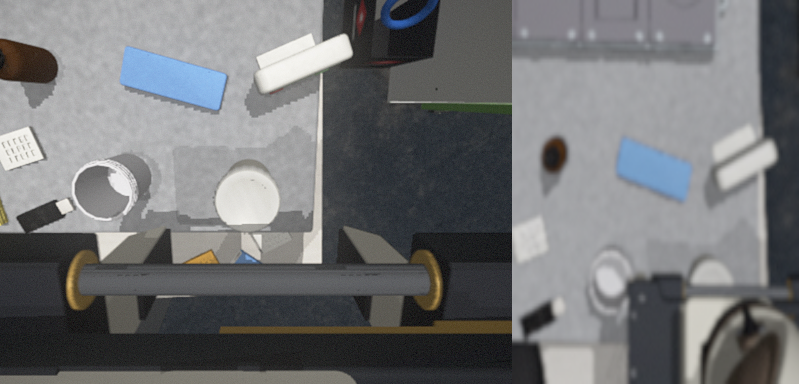

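Run:
```python
from h import *
np.set_printoptions(precision=4,suppress=True)
st=observe();print(st['eef_pos'],st['opening'])
for v in (164,196,228): print(onz('wrist',247,v,.127,st))
print(proj('wrist',st['eef_pos'],st), proj('wrist',(.3626,-.3407,.127),st))
```

```text
[ 0.361  -0.3449  0.1671] 0.08992122527318194
[ 0.3874 -0.3393  0.127 ]
[ 0.3644 -0.3392  0.127 ]
[ 0.3401 -0.3391  0.127 ]
(np.float64(255.39219043135938), np.float64(220.06125784089645)) (np.float64(249.1567759403447), np.float64(198.38287571990483))
```

Run:
```python
from h import *
st=dict(observe()); st['eef_pos']=np.array([.3609,-.3447,.107]); st['tool_rot']=np.array([1.,0,0,0])
out=[]
for n,f,box in [('scene','s2',(140,260,280,440)),('wrist','w2',(170,330,140,360))]:
    im=cv2.imread(f'pics/{f}.png'); k=400/(box[3]-box[2])
    c=cv2.resize(im[box[0]:box[1],box[2]:box[3]],None,fx=k,fy=k,interpolation=cv2.INTER_CUBIC)
    for s in (-1,1):
      for dx in (-.0095,.0095):
        for dz,col in ((0,(0,0,255)),(.019,(0,255,0)),(.06,(255,0,255))):
          u,v=proj(n,(.3609+dx,-.3447+s*.0162,.107+dz),st)
          cv2.circle(c,(int((u-box[2])*k),int((v-box[0])*k)),3,col,-1)
    out.append(c)
h=max(o.shape[0] for o in out)
cv2.imwrite('pics/c4.png',np.hstack([cv2.copyMakeBorder(o,0,h-o.shape[0],0,0,0) for o in out]))
```

```text
(no output)
```

View pics/c4.png

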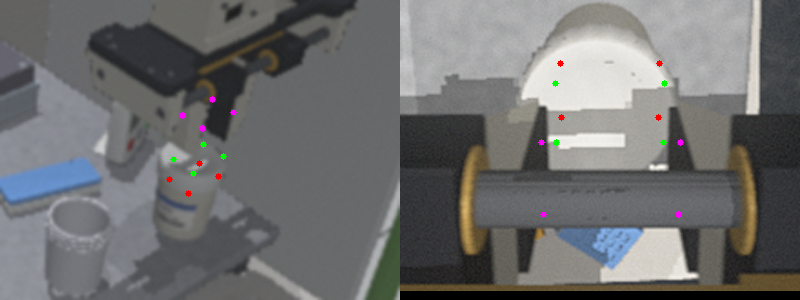

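In both views the finger tips sit at the lid's edges (right panel, about (527,105) and (672,100)), and the pot has not moved. I'll go back 2 mm deeper and give the fingers longer.

```bash
python3 -m inch '[[0.2,-0.4,1,0,0,0],[0.2,-0.4,2.5,0,0,0],[0.2,-0.4,4,0,0,0],[0.2,-0.4,5.3,0,0,0],[0.2,-0.4,6,0,0,0],[0.2,-0.4,6.1,0,0,0],[0.2,-0.4,6.1,0,0,0],[0.2,-0.4,6.1,0,0,0]]' 0
python3 -m inch '[[0,0,0,0,0,0],[0,0,0,0,0,0],[0,0,0,0,0,0],[0,0,0,0,0,0],[0,0,0,0,0,0],[0,0,0,0,0,0],[0,0,0,0,0,0],[0,0,0,0,0,0]]' 255
python3 -m inch '[[0,0,0,0,0,0],[0,0,0,0,0,0],[0,0,0,0,0,0],[0,0,0,0,0,0],[0,0,0,0,0,0],[0,0,0,0,0,0],[0,0,0,0,0,0],[0,0,0,0,0,0]]'
python3 - <<'E'
from h import *
st,im=snap('wrist','w5'); st2,im2=snap('scene','s5')
print(st['eef_pos'],st['opening'],st['finger_force'])
cv2.imwrite('pics/c5.png',np.hstack([cv2.resize(im[150:330,150:350],(400,360)),cv2.resize(im2[140:270,280:440],(400,325))[:360] if 0 else cv2.resize(im2[140:270,280:440],(400,360))]))
E
```

```text
time_s: 4.4
eef_pos: [0.3634, -0.341, 0.1065]
tool_rot: [1.0, 0.0, 0.0, 0.0]
ft_force: [-0.6, 0.6, 0.4]
opening: 0.0921
finger_force: 0.0
time_s: 5.2
eef_pos: [0.3629, -0.3407, 0.106]
tool_rot: [1.0, 0.0, -0.0, -0.0]
ft_force: [-0.0, -0.7, -0.8]
opening: 0.0327
finger_force: 0.0
time_s: 6.0
eef_pos: [0.363, -0.3407, 0.1061]
tool_rot: [1.0, 0.0, 0.0, 0.0]
ft_force: [0.4, 0.7, -0.7]
opening: 0.0001
finger_force: 0.0
[ 0.36297082 -0.34071987  0.10605178] 9.08998737680067e-05 0.0
```

View pics/c5.png

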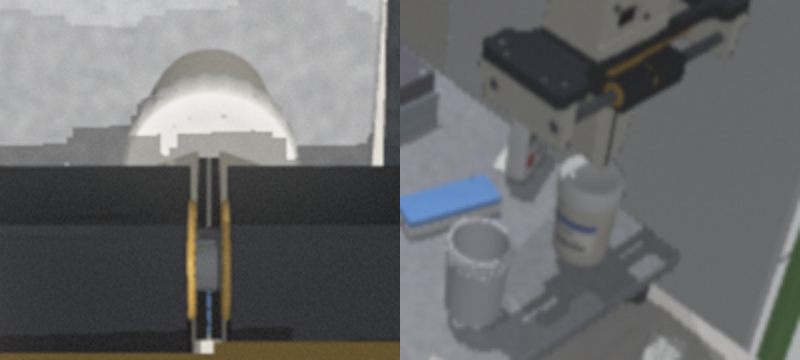

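The fingers closed completely and sit on top of the lid at about (608,165) in the right panel, without touching the pot. So the real finger ends are well above the reported TCP. I'll triangulate the tip.

Run:
```python
from h import *
np.set_printoptions(precision=4,suppress=True)
st=observe()
print(tri(ray('wrist',254,228.5,st),ray('scene',363,199.6)))
for z in (.12,.125,.13,.135,.14): print(z,onz('wrist',254,228.5,z,st),onz('scene',363,199.6,z), proj('scene',(.363,-.3407,z)))
w=calibration('wrist'); print(w['hand_eye'][:3,3])
```

```text
(array([ 0.3627, -0.3446,  0.1326]), np.float64(0.013807367337356293))
0.12 [ 0.3631 -0.3398  0.12  ] [ 0.3691 -0.3655  0.12  ] (np.float64(356.4468548932438), np.float64(206.08736104855987))
0.125 [ 0.3651 -0.3398  0.125 ] [ 0.3653 -0.36    0.125 ] (np.float64(356.88516362017987), np.float64(203.98660581144574))
0.13 [ 0.367  -0.3398  0.13  ] [ 0.3615 -0.3544  0.13  ] (np.float64(357.3269316315258), np.float64(201.8692706857871))
0.135 [ 0.369  -0.3398  0.135 ] [ 0.3577 -0.3488  0.135 ] (np.float64(357.7722000423362), np.float64(199.73515861261347))
0.14 [ 0.371  -0.3398  0.14  ] [ 0.3539 -0.3432  0.14  ] (np.float64(358.2210106218172), np.float64(197.58406939769452))
[ 0.0707 -0.0009 -0.1922]
```

Three cues agree: tip spacing in w1 and w3, the closed tip's ray, and its gap above the lid in the scene view. The finger ends are about 30–36 mm behind the reported TCP. I'll open, go 2.5 cm lower and close again.

```bash
python3 -m inch '[[0,0,0,0,0,0],[0,0,0,0,0,0],[0,0,0,0,0,0],[0,0,0,0,0,0],[0,0,0,0,0,0],[0,0,0,0,0,0],[0,0,0,0,0,0],[0,0,0,0,0,0]]' 0
python3 -m inch '[[0,0,0,0,0,0],[0,0,0,0,0,0],[0,0,0.4,0,0,0],[0,0,0.9,0,0,0],[0,0,1.4,0,0,0],[0,0,1.9,0,0,0],[0,0,2.4,0,0,0],[0,0,2.5,0,0,0]]'
python3 -m inch '[[0,0,0,0,0,0],[0,0,0,0,0,0],[0,0,0,0,0,0],[0,0,0,0,0,0],[0,0,0,0,0,0],[0,0,0,0,0,0],[0,0,0,0,0,0],[0,0,0,0,0,0]]' 255
python3 - <<'E'
from h import *
st,im=snap('wrist','w6'); st2,im2=snap('scene','s6')
print(st['eef_pos'],st['opening'],st['finger_force'])
cv2.imwrite('pics/c6.png',np.hstack([cv2.resize(im[150:330,150:350],(400,360)),cv2.resize(im2[140:270,280:440],(400,360),interpolation=cv2.INTER_CUBIC)]))
E
```

```text
time_s: 6.9
eef_pos: [0.363, -0.3407, 0.106]
tool_rot: [1.0, 0.0, 0.0, 0.0]
ft_force: [0.1, -0.2, 0.3]
opening: 0.0598
finger_force: 0.0
time_s: 7.7
eef_pos: [0.3625, -0.3403, 0.0802]
tool_rot: [1.0, 0.0, -0.0, -0.001]
ft_force: [-0.3, 0.2, 0.3]
opening: 0.092
finger_force: 0.0
time_s: 8.5
eef_pos: [0.363, -0.3408, 0.0811]
tool_rot: [1.0, 0.0, 0.0, 0.0]
ft_force: [1.2, 0.7, 0.3]
opening: 0.0467
finger_force: 29.8
[ 0.36300268 -0.3407638   0.08111339] 0.04668789998963552 29.80950545752421
```

View pics/c6.png

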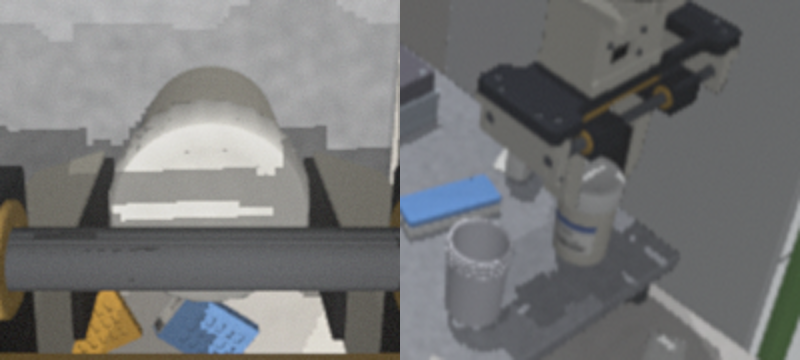

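The pot is gripped at 30 N. In the right panel the left finger's end is at about (572,207), level with the lid's lower edge.

```bash
python3 - <<'E'
from h import *
for z in (.081,.095,.10,.105,.11,.115): print(z,[np.round(proj('scene',(.363,y,z)),1) for y in (-.315,-.308)])
E
python3 -m inch '[[0,0,-1,0,0,0],[0,0,-3,0,0,0],[0,0,-5,0,0,0],[0,0,-7,0,0,0],[0,0,-8,0,0,0],[0,0,-8,0,0,0],[0,0,-8,0,0,0],[0,0,-8,0,0,0]]'
```

```text
0.081 [array([343.7, 227.2]), array([341.1, 228.6])]
0.095 [array([344.8, 221.6]), array([342.2, 223. ])]
0.1 [array([345.2, 219.5]), array([342.5, 221. ])]
0.105 [array([345.6, 217.5]), array([342.9, 218.9])]
0.11 [array([346. , 215.4]), array([343.3, 216.9])]
0.115 [array([346.4, 213.4]), array([343.7, 214.8])]
time_s: 9.4
eef_pos: [0.3622, -0.3401, 0.16]
tool_rot: [1.0, 0.0, -0.001, -0.001]
ft_force: [-0.8, 0.1, -0.4]
opening: 0.047
finger_force: 29.8
```

```bash
python3 -m inch '[[2,-0.2,-1,0,0,0],[6,-0.6,-1,0,0,0],[10,-1.2,-1,0,0,0],[14,-1.7,-1,0,0,0],[18,-2.2,-1,0,0,0],[22,-2.6,-1,0,0,0],[23.9,-2.8,-1,0,0,0],[23.9,-2.8,-1,0,0,0]]'
python3 -m inch '[[0,0,0,0,0,0],[0,0,0,0,0,0],[0,0,1,0,0,0],[0,0,2,0,0,0],[0,0,3,0,0,0],[0,0,4,0,0,0],[0,0,4,0,0,0],[0,0,4,0,0,0]]'
python3 - <<'E'
from h import *
st,im=snap('wrist','w7'); st2,im2=snap('scene','s7')
print(st['eef_pos'],st['opening'],st['finger_force'])
print(proj('wrist',(.6015,-.313,.1085),st),proj('wrist',(.6015,-.313,.068),st))
cv2.imwrite('pics/c7.png',np.hstack([cv2.resize(im[100:330,120:380],(400,354)),cv2.resize(im2[120:260,200:358],(400,354),interpolation=cv2.INTER_CUBIC)]))
E
```

```text
time_s: 10.2
eef_pos: [0.6044, -0.3097, 0.169]
tool_rot: [1.0, 0.002, -0.0, -0.002]
ft_force: [-0.3, -0.1, -0.7]
opening: 0.0468
finger_force: 29.8
time_s: 11.0
eef_pos: [0.6017, -0.3124, 0.1305]
tool_rot: [1.0, 0.0, -0.0, -0.0]
ft_force: [-0.2, -0.7, 0.1]
opening: 0.0474
finger_force: 29.8
[ 0.60170897 -0.31243115  0.13052957] 0.047389841678008755 29.79985029087402
(np.float64(256.12802235071297), np.float64(208.79495416089478)) (np.float64(255.82328409308218), np.float64(192.33421387912216))
```

View pics/c7.png

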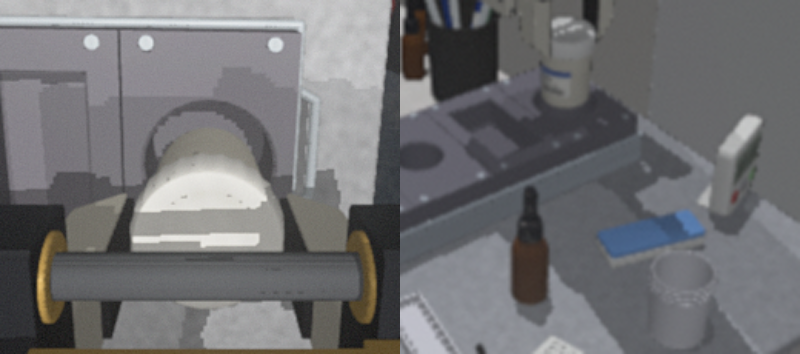

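The pot is lined up over the large well: the hole is symmetric about the pot at crop (210,150). I'm lowering it to the floor and releasing.

```bash
python3 -m inch '[[0,0,0.8,0,0,0],[0,0,1.6,0,0,0],[0,0,2.4,0,0,0],[0,0,3.1,0,0,0],[0,0,3.6,0,0,0],[0,0,4,0,0,0],[0,0,4.2,0,0,0],[0,0,4.2,0,0,0]]'
python3 -m inch '[[0,0,0,0,0,0],[0,0,0,0,0,0],[0,0,0,0,0,0],[0,0,0,0,0,0],[0,0,-3,0,0,0],[0,0,-6,0,0,0],[0,0,-9,0,0,0],[0,0,-9,0,0,0]]' 80
```

```text
time_s: 11.9
eef_pos: [0.6019, -0.3125, 0.0888]
tool_rot: [1.0, 0.0, -0.0, -0.0]
ft_force: [0.5, -0.6, -0.4]
opening: 0.0471
finger_force: 29.8
time_s: 12.7
eef_pos: [0.6053, -0.3137, 0.1847]
tool_rot: [1.0, 0.0, 0.004, 0.002]
ft_force: [1.1, 0.1, 0.8]
opening: 0.063
finger_force: 0.0
```

The pot is released in its well. From the pictures the gripper body sits only about 35 mm above the real finger ends. With that clearance the safe order is timer, then dropper gripped by its collar, then mailer gripped along its length. I'm moving over the timer with tool y through its thickness.

```bash
python3 -m inch '[[-2,1,0,0,0,8],[-5,2.3,0,0,0,16],[-8,3.6,0,0,0,24],[-11,5,0,0,0,32],[-13.5,6.2,0,0,0,40],[-14.8,6.6,0,0,0,48],[-14.8,6.6,0,0,0,56],[-14.8,6.6,0,0,0,62]]' 0
python3 -m inch '[[0,0,0,0,0,8.2],[0,0,0,0,0,8.2],[0,0,0,0,0,8.2],[0,0,0,0,0,8.2],[0,0,0,0,0,8.2],[0,0,0,0,0,8.2],[0,0,0,0,0,8.2],[0,0,0,0,0,8.2]]'
python3 - <<'E'
from h import *
np.set_printoptions(precision=4,suppress=True)
st,im=snap('wrist','w8'); t,im2=snap('top','t8')
r=R.from_quat(st['tool_rot']).as_matrix()
print(st['eef_pos'],np.degrees(np.arctan2(r[1,0],r[0,0])),st['opening'])
g=cv2.cvtColor(im,cv2.COLOR_BGR2HSV)
u,v=proj('wrist',(.4541,-.3787,.129),st); print(u,v)
m=cv2.inRange(g,(0,0,195),(180,60,255)); m[240:]=0
for q in cv2.findContours(m,0,2)[0]:
    if cv2.contourArea(q)>300:
        a=cv2.minAreaRect(q); print(a)
        b=np.array([onz('wrist',*p,.129,st)[:2] for p in cv2.boxPoints(a)]); print(b,b.mean(0))
x=im.copy(); cv2.circle(x,(int(u),int(v)),3,(0,0,255),-1)
y=im2[130:320,180:360]
cv2.imwrite('pics/c8.png',np.hstack([x[:, :400],cv2.resize(y,(400,384))]))
E
```

```text
time_s: 13.5
eef_pos: [0.4529, -0.3791, 0.1788]
tool_rot: [0.855, -0.518, -0.0, 0.0]
ft_force: [-0.0, -0.1, 0.6]
opening: 0.0915
finger_force: 0.0
time_s: 14.3
eef_pos: [0.454, -0.3787, 0.179]
tool_rot: [0.818, -0.575, 0.0, -0.0]
ft_force: [-0.2, 0.2, -0.4]
opening: 0.0917
finger_force: 0.0
[ 0.454  -0.3787  0.179 ] -70.15971635604579 0.09166521032143786
252.60242913986335 196.5830433634682
((35.999996185302734, 207.99998474121094), (61.99999237060547, 47.99999237060547), -0.0)
[[ 0.6221 -0.2881]
 [ 0.628  -0.3261]
 [ 0.5852 -0.3415]
 [ 0.5776 -0.3042]] [ 0.6032 -0.315 ]
((243.7122802734375, 178.88206481933594), (53.08028793334961, 32.186981201171875), 87.51044464111328)
[[ 0.4826 -0.4028]
 [ 0.4614 -0.4116]
 [ 0.4461 -0.3749]
 [ 0.4683 -0.3657]] [ 0.4646 -0.3888]
((224.8859100341797, 151.7146759033203), (488.6286926269531, 58.47713851928711), 17.19854164123535)
[[ 0.6508 -0.3758]
 [ 0.6451 -0.416 ]
 [ 0.3051 -0.433 ]
 [ 0.2953 -0.3886]] [ 0.4741 -0.4033]
```

View pics/c8.png

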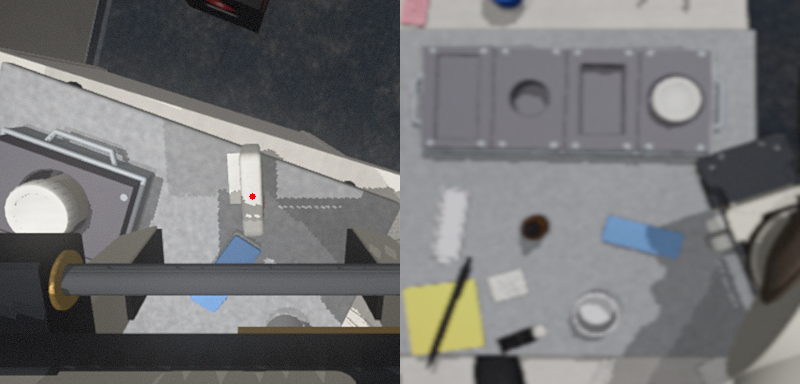

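The pot sits properly in its well. The timer case runs almost exactly along the image column (250,145)–(254,235), with the marker on it at (252,196), so alignment is good. I'm going down and gripping.

```bash
python3 -m inch '[[0,0,2,0,0,0],[0,0,4.5,0,0,0],[0,0,7,0,0,0],[0,0,8.8,0,0,0],[0,0,10,0,0,0],[0,0,10.6,0,0,0],[0,0,10.7,0,0,0],[0,0,10.7,0,0,0]]' 0
python3 -m inch '[[0,0,0,0,0,0],[0,0,0,0,0,0],[0,0,0,0,0,0],[0,0,0,0,0,0],[0,0,0,0,0,0],[0,0,0,0,0,0],[0,0,0,0,0,0],[0,0,0,0,0,0]]' 255
python3 -m inch '[[0,0,0,0,0,0],[0,0,0,0,0,0],[0,0,0,0,0,0],[0,0,0,0,0,0],[0,0,0,0,0,0],[0,0,0,0,0,0],[0,0,0,0,0,0],[0,0,0,0,0,0]]'
```

```text
time_s: 15.2
eef_pos: [0.4545, -0.379, 0.0726]
tool_rot: [0.818, -0.575, 0.001, 0.0]
ft_force: [-0.3, -0.5, 0.9]
opening: 0.092
finger_force: 0.0
time_s: 16.0
eef_pos: [0.454, -0.3786, 0.072]
tool_rot: [0.818, -0.575, -0.0, -0.0]
ft_force: [0.2, 0.1, 0.6]
opening: 0.0326
finger_force: 0.0
time_s: 16.8
eef_pos: [0.454, -0.3787, 0.072]
tool_rot: [0.818, -0.575, 0.0, -0.0]
ft_force: [0.9, 0.1, -0.4]
opening: 0.0156
finger_force: 30.0
```

```bash
python3 -m inch '[[0,0,-1,0,0,0],[0,0,-3,0,0,0],[0,0,-5,0,0,0],[0,0,-7,0,0,0],[0,0,-9,0,0,0],[0,0,-9,0,0,0],[-0.4,-1,-9,0,0,-4],[-0.8,-2,-9,0,0,-10]]'
python3 -m inch '[[-1.2,-3,0,0,0,-8],[-2.2,-5.5,0,0,0,-16],[-3.2,-8,0,0,0,-24],[-4.2,-10.5,0,0,0,-32],[-5,-13,0,0,0,-40],[-5.6,-15,0,0,0,-48],[-5.6,-16,0,0,0,-55],[-5.6,-16,0,0,0,-60.2]]'
python3 -m inch '[[0,0,0,0,0,0],[0,0,0,0,0,0],[0,0,0,0,0,0],[0,0,0,0,0,0],[0,0,0,0,0,0],[0,0,0,0,0,0],[0,0,0,0,0,0],[0,0,0,0,0,0]]'
python3 - <<'E'
from h import *
st=observe(); r=R.from_quat(st['tool_rot']).as_matrix()
print(st['eef_pos'],np.degrees(np.arctan2(r[1,0],r[0,0])),st['opening'])
E
```

```text
time_s: 17.6
eef_pos: [0.4695, -0.3643, 0.1617]
tool_rot: [0.866, -0.5, -0.0, 0.0]
ft_force: [0.3, 0.7, -1.2]
opening: 0.0156
finger_force: 30.0
time_s: 18.4
eef_pos: [0.5821, -0.2336, 0.1613]
tool_rot: [1.0, 0.004, 0.0, -0.001]
ft_force: [0.2, -0.1, 0.1]
opening: 0.0158
finger_force: 30.0
time_s: 19.2
eef_pos: [0.581, -0.2362, 0.1621]
tool_rot: [1.0, 0.0, 0.0, 0.0]
ft_force: [0.1, 0.2, -1.6]
opening: 0.0157
finger_force: 30.0
[ 0.58102313 -0.23619314  0.16206319] 0.021922659625732283 0.015731480809593072
```

```bash
python3 -m inch '[[1,0.5,0,0,0,0],[2.1,1.1,0,0,0,0],[2.1,1.1,1,0,0,0],[2.1,1.1,2,0,0,0],[2.1,1.1,3,0,0,0],[2.1,1.1,3.6,0,0,0],[2.1,1.1,3.6,0,0,0],[2.1,1.1,3.6,0,0,0]]'
python3 - <<'E'
from h import *
st,im=snap('wrist','w9'); st2,im2=snap('scene','s9')
print(st['eef_pos'])
x=im[80:310,130:390].copy()
cv2.imwrite('pics/c9.png',np.hstack([cv2.resize(x,(400,354)),cv2.resize(im2[120:260,200:358],(400,354),interpolation=cv2.INTER_CUBIC)]))
E
```

```text
time_s: 20.0
eef_pos: [0.6019, -0.247, 0.1259]
tool_rot: [1.0, 0.0, -0.0, -0.0]
ft_force: [0.9, -0.1, -0.6]
opening: 0.0157
finger_force: 30.0
[ 0.60191066 -0.24703782  0.12591938]
```

View pics/c9.png

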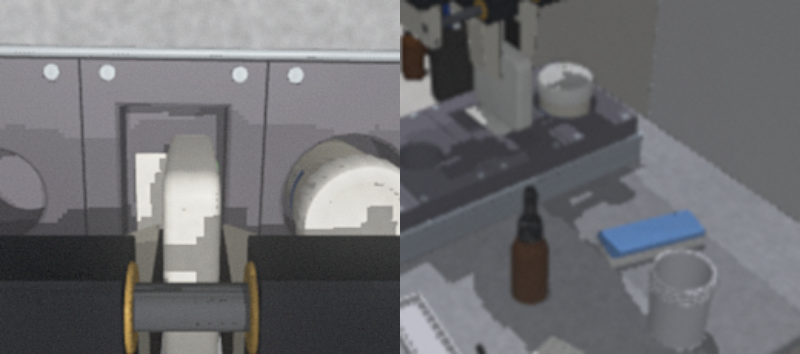

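The foot plate's left edge (136) and the case both lie inside the slot (122–225 across). I'll check the fit along the slot numerically.

Run:
```python
from h import *
st=observe()
for n,u,v,z in [('case far top',254.8,169,.183),('foot far',226,180.7,.116),('foot left',218.4,195,.116),('slot far',244,147.6,.1085),('slotL',209.3,175,.1085),('slotR',276.6,175,.1085)]: print(n,onz('wrist',u,v,z,st))
```

```text
case far top [ 0.6450986 -0.2466971  0.183    ]
foot far [ 0.62406576 -0.22930641  0.116     ]
foot left [ 0.6149645  -0.22441131  0.116     ]
slot far [ 0.64329429 -0.24024594  0.1085    ]
slotL [ 0.62595224 -0.21821256  0.1085    ]
slotR [ 0.62598028 -0.26071315  0.1085    ]
```

The timer sits about 4 mm too near in x; across the slot it is centred (−0.2394 m for both). I'm correcting that, inserting and releasing.

```bash
python3 -m inch '[[0.2,0,0,0,0,0],[0.4,0,0,0,0,0],[0.4,0,0.6,0,0,0],[0.4,0,1.3,0,0,0],[0.4,0,2,0,0,0],[0.4,0,2.5,0,0,0],[0.4,0,3,0,0,0],[0.4,0,3,0,0,0]]'
python3 -m inch '[[0,0,0,0,0,0],[0,0,0,0,0,0],[0,0,0,0,0,0],[0,0,0,0,0,0],[0,0,0,0,0,0],[0,0,-3,0,0,0],[0,0,-6,0,0,0],[0,0,-9.5,0,0,0]]' 150
```

```text
time_s: 20.9
eef_pos: [0.6053, -0.2469, 0.0949]
tool_rot: [1.0, 0.0, -0.001, -0.0]
ft_force: [-1.0, -0.3, -0.9]
opening: 0.016
finger_force: 30.0
time_s: 21.7
eef_pos: [0.6053, -0.2469, 0.1913]
tool_rot: [1.0, 0.0, -0.001, -0.0]
ft_force: [0.6, 0.0, 0.7]
opening: 0.0378
finger_force: 0.0
```

```bash
python3 -m inch '[[-1,-0.5,0,0,0,0],[-4,-2,0,0,0,0],[-8,-4,0,0,0,0],[-11.5,-5.8,0,0,0,0],[-13.8,-6.8,0,0,0,0],[-14.3,-7.15,0,0,0,0],[-14.3,-7.15,0,0,0,0],[-14.3,-7.15,0,0,0,0]]' 0
python3 - <<'E'
from h import *
np.set_printoptions(precision=1,suppress=True)
st,im=snap('wrist','w10'); print(st['eef_pos'].round(4))
for z in (.062,.12,.146,.162): print(z,np.array(proj('wrist',(.463,-.1755,z),st)))
hsv=cv2.cvtColor(im,cv2.COLOR_BGR2HSV)
sub=np.zeros(im.shape[:2],np.uint8); sub[90:228,190:320]=1
for n,m in [('brown',(hsv[...,1]>110)&((hsv[...,0]<22)|(hsv[...,0]>170))&(hsv[...,2]<140)),('black',(hsv[...,2]<45))]:
    mm=(m&(sub>0)).astype(np.uint8)
    k,l,s,c=cv2.connectedComponentsWithStats(mm)
    for i in range(1,k):
        if s[i,4]>40:
            print(n,s[i],c[i])
            for r in range(s[i,1],s[i,1]+s[i,3],8):
                w=np.where(l[r]==i)[0]; print(r,w.min(),w.max(),end='; ')
            print()
g=cv2.cvtColor(im,cv2.COLOR_BGR2GRAY); print(g[100:232:6,200:310:5])
E
```

```text
time_s: 22.5
eef_pos: [0.4644, -0.1764, 0.1916]
tool_rot: [1.0, 0.0, 0.001, 0.0]
ft_force: [0.9, -0.7, -0.1]
opening: 0.0913
finger_force: 0.0
[ 0.5 -0.2  0.2]
0.062 [253.8 175.3]
0.12 [253.8 191. ]
0.146 [253.8 200.4]
0.162 [253.8 207.2]
[[147 149 149 121 107 119 121 122 125 124 122 143 144 105 103 102 103 106
  125 126 126 127]
 [148 136 148 145 149 144 144 148 144 149 140 144 146 149 144 150 143 148
  149 144 147 149]
 [148 149 143 151 145 145 146 141 149 144 150 145 153 148 144 145 140 153
  157 151 149 150]
 [144 152 140 141 150 146 144 147 141 147 147 150 149 153 142 150 148 149
  147 157 153 154]
 [146 145 146 150 146 145 151 149 146 150 151 145 144 143 140 145 149 142
  151 149 155 152]
 [145 152 143 149 150 141 149 151 152 151 148 141 144 145 154 146 145 155
  149 148 155 156]
 [146 147 146 148 149 145 149 153 150 150 144 148 153 150 135 135 136 136
  155 144 153 150]
 [154 145 148 155 145 146 142 149 147 146 147 146 150 150 134 139 135 134
  140 143 151 149]
 [136 139 129 143 136 140 131 149 133 140 139 129 135 129 132 132 137 134
  139 135 130 136]
 [136 137 134 133 128 13
[... 485 characters left out ...]
3  63  61 138 136 135 130 134
  134 134 135 132]
 [135 137 134 138 130 138  94  63  51  51  45  49  63 124 134 138 132 127
  128 129 127 136]
 [136 136 124 137 134 128 117  57  46  41  47  49  59 138 136 134 131 139
  130 135 134 132]
 [133 134 135 132 127 139 120  85  60  56  46  45 116 130 135 135 128 135
  136 135 135 133]
 [138 138 125 139 135 134 133  89  46  49  50 107 128 130 130 131 133 137
  136 141 136 121]
 [134 132 134 139 134 134 135 151 128  51  43 132 131 129 137  83  90  92
   91  87  92  94]
 [107 106 108 107 105 105 108 104 104 104 104  90  90  90  94  95  89  93
   88  91  86  88]
 [155 153 152 156 154 143 134 134 143 150 148 131 128 133 113  92  91  89
   95  85  94  90]]
```

The bottle blob is centred near col 248, against the predicted 254, so its axis is about 4 mm more to +y and 2–3 mm nearer. I'm correcting, going down over the collar and closing.

```bash
python3 -m inch '[[-0.3,-0.45,1.5,0,0,0],[-0.3,-0.45,3.5,0,0,0],[-0.3,-0.45,5.5,0,0,0],[-0.3,-0.45,7,0,0,0],[-0.3,-0.45,8,0,0,0],[-0.3,-0.45,8.6,0,0,0],[-0.3,-0.45,8.9,0,0,0],[-0.3,-0.45,8.9,0,0,0]]' 0
python3 -m inch '[[0,0,0,0,0,0],[0,0,0,0,0,0],[0,0,0,0,0,0],[0,0,0,0,0,0],[0,0,0,0,0,0],[0,0,0,0,0,0],[0,0,0,0,0,0],[0,0,0,0,0,0]]' 255
python3 -m inch '[[0,0,0,0,0,0],[0,0,0,0,0,0],[0,0,0,0,0,0],[0,0,0,0,0,0],[0,0,0,0,0,0],[0,0,0,0,0,0],[0,0,0,0,0,0],[0,0,0,0,0,0]]'
```

```text
time_s: 23.35
eef_pos: [0.4603, -0.1713, 0.102]
tool_rot: [1.0, 0.0, 0.0, -0.0]
ft_force: [0.2, -0.9, -0.0]
opening: 0.0919
finger_force: 0.0
time_s: 24.15
eef_pos: [0.46, -0.1712, 0.102]
tool_rot: [1.0, 0.0, 0.0, 0.0]
ft_force: [0.3, 0.2, -0.3]
opening: 0.0321
finger_force: 0.0
time_s: 24.95
eef_pos: [0.46, -0.1712, 0.102]
tool_rot: [1.0, 0.0, -0.0, -0.0]
ft_force: [-0.2, -0.5, -0.8]
opening: 0.013
finger_force: 29.7
```

```bash
python3 -m inch '[[0,0,-0.5,0,0,0],[0,0,-1.5,0,0,0],[0,0,-2.5,0,0,0],[0,0,-4,0,0,0],[0,0,-5.5,0,0,0],[0,0,-7,0,0,0],[0,0,-7,0,0,0],[0,0,-7,0,0,0]]'
python3 - <<'E'
from h import *
np.set_printoptions(precision=1,suppress=True)
st,im=snap('scene','s11'); o=observe(); print(o['eef_pos'].round(4),o['opening'],o['finger_force'],o['ft_force'])
for z in (.132,.162,.19,.232): print(z,np.array(proj('scene',(.46,-.1712,z))))
hsv=cv2.cvtColor(im,cv2.COLOR_BGR2HSV)
u,v=proj('scene',(.46,-.1712,.165)); u=int(u);v=int(v)
m=np.zeros(im.shape[:2],np.uint8)
m[v-50:v+45,u-35:u+35]=(cv2.cvtColor(im,cv2.COLOR_BGR2GRAY)<62)[v-50:v+45,u-35:u+35]
k,l,s,c=cv2.connectedComponentsWithStats(m)
for i in range(1,k):
    if s[i,4]>60:
        print(s[i])
        for r in range(s[i,1],s[i,1]+s[i,3],5):
            w=np.where(l[r]==i)[0]; print(r,w.min(),w.max(),im[r,(w.min()+w.max())//2],end='; ')
        print()
E
```

```text
time_s: 25.75
eef_pos: [0.4603, -0.1715, 0.1726]
tool_rot: [1.0, 0.0, 0.001, 0.0]
ft_force: [-0.4, -0.3, -0.4]
opening: 0.0135
finger_force: 29.7
[ 0.5 -0.2  0.2] 0.012851732325387945 29.691359831776936 [ 0.6 -0.3 -0.4]
0.132 [251.9 207.9]
0.162 [252.1 194.6]
0.19 [252.3 181.7]
0.232 [252.6 161. ]
[217 143  27  14 162]
143 217 239 [57 59 59]; 148 223 243 [67 63 62]; 153 224 228 [59 55 53]; 
[236 143  26  67 802]
143 245 261 [36 34 33]; 148 246 260 [37 35 34]; 153 252 259 [36 34 34]; 158 252 259 [34 33 33]; 163 252 259 [34 33 34]; 168 253 258 [34 33 33]; 173 252 258 [44 42 41]; 178 247 256 [65 65 65]; 183 246 259 [47 48 49]; 188 242 258 [37 45 60]; 193 236 258 [37 44 57]; 198 244 258 [38 46 60]; 203 244 257 [39 46 59]; 208 246 256 [40 47 60];
```

The bottle hangs vertical (cols 244–258 on all rows) with its foot at z ≈ 0.132, so it has not slipped. I'm carrying it to the small well.

```bash
python3 -m inch '[[1.5,-0.1,0,0,0,0],[4.5,-0.2,0,0,0,0],[7.5,-0.3,0,0,0,0],[10.5,-0.4,0,0,0,0],[13,-0.5,0,0,0,0],[14.1,-0.5,0,0,0,0],[14.1,-0.5,0,0,0,0],[14.1,-0.5,0,0,0,0]]'
python3 -m inch '[[0,0,0,0,0,0],[0,0,0,0,0,0],[0,0,0.5,0,0,0],[0,0,1,0,0,0],[0,0,1.5,0,0,0],[0,0,1.7,0,0,0],[0,0,1.7,0,0,0],[0,0,1.7,0,0,0]]'
python3 - <<'E'
from h import *
np.set_printoptions(precision=3,suppress=True,linewidth=200)
st,im=snap('wrist','w12'); print(st['eef_pos'],st['opening'])
for z in (.0685,.1085,.115): print(z,np.array(proj('wrist',(.603,-.166,z),st)),np.array(proj('wrist',(.603+.02,-.166,z),st)),np.array(proj('wrist',(.603,-.186,z),st)))
g=cv2.cvtColor(im,cv2.COLOR_BGR2GRAY)
print('cols',list(range(205,306,4)))
for r in range(150,226,4): print(r,g[r,205:306:4])
E
```

```text
time_s: 26.6
eef_pos: [0.5996, -0.1661, 0.1712]
tool_rot: [1.0, 0.0, -0.001, -0.0]
ft_force: [-0.2, -0.4, -0.3]
opening: 0.0131
finger_force: 29.7
time_s: 27.4
eef_pos: [0.601, -0.1661, 0.155]
tool_rot: [1.0, 0.0, -0.0, -0.0]
ft_force: [-0.6, -0.2, -0.4]
opening: 0.0131
finger_force: 29.7
[ 0.601 -0.166  0.155] 0.01312789781870372
0.0685 [254.847 182.265] [254.887 158.747] [278.609 182.287]
0.1085 [254.989 195.424] [255.039 168.465] [282.438 195.448]
0.115 [255.016 197.958] [255.068 170.343] [283.176 197.983]
cols [205, 209, 213, 217, 221, 225, 229, 233, 237, 241, 245, 249, 253, 257, 261, 265, 269, 273, 277, 281, 285, 289, 293, 297, 301, 305]
150 [143 139 147 142 147 144 143 142 145 146 146 146 143 148 147 143 147 152 146 149 141 142 142 141 146 132]
154 [142 140 142 142 143 136 138 138 137 136 138 138 140 125 126 125 126 126 129 140 138 139 137 137 138 112]
158 [142 144 145 142 125 127 129 125 127 129 127 128 128 126 127 125 127 126 129 131 123 129 126 128 124 103]
162 [137 137 136 136 124 128 122 127 127 126 129 128 125 125 126 129 129 130 128 124 124 128 131 125 130  87]
166 [128 
[... 940 characters left out ...]
 58  65  64 104 122 120 128 126 123 117]
202 [126 125 125 121 127 119  70  59  59  57  60  58  66  56  59  54  57  57  63 115 121 126 127 124 124 124]
206 [119 121 121 121 125 122 102  51  51  54  67  70  68  69  60  56  59  55  95 125 120 121 124 121 120 123]
210 [127 124 125 124 125 120  75  44  61  72  75  73  70  68  67  73  64  55 120 122 125 122 123 125 124 128]
214 [ 84  84  83 108 120 116  85  53  62  74  73  73  75  74  68  67  66  58  79 121 121 121 121 122 125 119]
218 [ 84  84  82 104 123 105  84  56  61  70  67  49  48  43  54  52  54  52  73 103 119 123 121 121 116 124]
222 [ 83  81  78  82  87  81  83  59  63  48  40  35  39  40  41  42  56  46  56  95 109 111 109 108  77  82]
```

The well rim spans cols 226–281 with its top at row 165, so its centre is at x ≈ 0.605. The bottle is centred sideways, but its foot sits about 5 mm short in x. I'm shifting it and lowering.

```bash
python3 -m inch '[[0.25,0,0,0,0,0],[0.5,0,0,0,0,0],[0.5,0,0.4,0,0,0],[0.5,0,0.8,0,0,0],[0.5,0,1.2,0,0,0],[0.5,0,1.6,0,0,0],[0.5,0,1.9,0,0,0],[0.5,0,1.9,0,0,0]]'
python3 -m inch '[[0,0,0.4,0,0,0],[0,0,0.9,0,0,0],[0,0,1.4,0,0,0],[0,0,1.9,0,0,0],[0,0,2.3,0,0,0],[0,0,2.6,0,0,0],[0,0,2.6,0,0,0],[0,0,2.6,0,0,0]]'
```

```text
time_s: 28.25
eef_pos: [0.6055, -0.1661, 0.1353]
tool_rot: [1.0, 0.0, -0.001, -0.0]
ft_force: [-0.2, -0.3, 0.3]
opening: 0.013
finger_force: 29.7
time_s: 29.05
eef_pos: [0.6061, -0.1662, 0.1101]
tool_rot: [1.0, 0.0, 0.0, -0.0]
ft_force: [0.4, 0.2, -0.2]
opening: 0.013
finger_force: 29.7
```

```bash
python3 -m inch '[[0,0,0.1,0,0,0],[0,0,0.15,0,0,0],[0,0,0.15,0,0,0],[0,0,0.15,0,0,0],[0,0,0.15,0,0,0],[0,0,0.15,0,0,0],[0,0,0.15,0,0,0],[0,0,0.15,0,0,0]]'
python3 -m inch '[[0,0,0,0,0,0],[0,0,0,0,0,0],[0,0,0,0,0,0],[0,0,0,0,0,0],[0,0,-1,0,0,0],[0,0,-4,0,0,0],[0,0,-8,0,0,0],[0,0,-11,0,0,0]]' 150
python3 - <<'E'
from h import *
np.set_printoptions(precision=3,suppress=True)
st,im=snap('top','t13')
hsv=cv2.cvtColor(im,cv2.COLOR_BGR2HSV)
m=cv2.inRange(hsv,(100,100,60),(120,255,255)); 
for q in cv2.findContours(m,0,2)[0]:
    if cv2.contourArea(q)>60: print(cv2.minAreaRect(q))
E
```

```text
time_s: 29.85
eef_pos: [0.606, -0.1662, 0.1086]
tool_rot: [1.0, 0.0, 0.0, 0.0]
ft_force: [-0.1, 0.0, -0.5]
opening: 0.0127
finger_force: 29.7
time_s: 30.65
eef_pos: [0.6068, -0.166, 0.2216]
tool_rot: [1.0, 0.0, 0.001, 0.0]
ft_force: [1.9, -0.2, 1.0]
opening: 0.0375
finger_force: 0.0
((311.25677490234375, 330.0405578613281), (13.019735336303711, 9.532306671142578), 35.53767776489258)
((288.50830078125, 246.96890258789062), (33.947052001953125, 11.91689682006836), 14.931416511535645)
((399.5882873535156, 183.8529815673828), (21.3431339263916, 36.1378059387207), 75.96376037597656)
((249.17819213867188, 86.6146469116211), (41.83683395385742, 30.9571533203125), 3.0127875804901123)
((246.76467895507812, 27.55882453918457), (29.22136688232422, 10.200634956359863), 4.39870548248291)
```

```bash
python3 -m inch '[[-1.5,1.1,0,0,0,4],[-4.5,3.3,0,0,0,8],[-7.5,5.5,0,0,0,12],[-10.5,7.7,1,0,0,15.2],[-13.5,9.9,3,0,0,15.2],[-15.3,11.3,5,0,0,15.2],[-15.8,11.6,6,0,0,15.2],[-15.8,11.6,6,0,0,15.2]]' 0
python3 - <<'E'
from h import *
np.set_printoptions(precision=4,suppress=True)
st,im=snap('wrist','w14'); r=R.from_quat(st['tool_rot']).as_matrix()
print(st['eef_pos'],np.degrees(np.arctan2(r[1,0],r[0,0])),st['joint_pos'])
hsv=cv2.cvtColor(im,cv2.COLOR_BGR2HSV)
m=cv2.inRange(hsv,(100,90,60),(120,255,255))
for q in cv2.findContours(m,0,2)[0]:
    if cv2.contourArea(q)>300:
        a=cv2.minAreaRect(q); b=np.array([onz('wrist',*p,.077,st)[:2] for p in cv2.boxPoints(a)])
        print(a,b.round(4).tolist(),b.mean(0),np.linalg.norm(b-np.roll(b,1,0),axis=1))
E
```

```text
time_s: 31.5
eef_pos: [0.4469, -0.2821, 0.1577]
tool_rot: [0.991, -0.133, -0.001, -0.001]
ft_force: [0.6, 0.9, 0.4]
opening: 0.091
finger_force: 0.0
[ 0.4469 -0.2821  0.1577] -15.263524677145698 [ 0.9088  0.331  -0.4756  1.8875  0.1812  0.9674 -1.4855]
((348.32080078125, 319.3773498535156), (32.142372131347656, 22.80185317993164), 15.945395469665527) [[0.2981, -0.3143], [0.3196, -0.3247], [0.3029, -0.3503], [0.281, -0.3404]] [ 0.3004 -0.3324] [0.0312 0.0238 0.0305 0.0241]
((252.67803955078125, 183.8887481689453), (34.99712371826172, 98.99186706542969), 89.26547241210938) [[0.4732, -0.2457], [0.453, -0.3237], [0.4239, -0.3173], [0.4446, -0.2371]] [ 0.4487 -0.2809] [0.0298 0.0806 0.0298 0.0829]
((403.0, 7.0), (14.0, 40.0), 90.0) [[0.5556, -0.4072], [0.5481, -0.4349], [0.539, -0.4336], [0.5466, -0.4057]] [ 0.5473 -0.4203] [0.0091 0.0287 0.0092 0.029 ]
```

The mailer measures 30 × 82 mm, centred at (0.4487, −0.2809) and within 1° of the tool. For placing only yaw +90° keeps the last joint in range, which puts the camera on the cryostat side, so I'm checking the clearance there.

Run:
```python
from h import *
np.set_printoptions(precision=3,suppress=True)
for t in [(131,100),(131,181),(107,283)]:
  for s in [(133,243),(133,262),(22,62)]:
    print(t,s,*tri(ray('top',*t),ray('scene',*s)))
for z in (.1,.2,.3,.4,.5): print(z,onz('top',131,181,z)[:2],onz('top',131,100,z)[:2],onz('top',171,200,z)[:2])
for n in('scene','top'): print(ray(n,0,0)[0])
```

```text
(131, 100) (133, 243) [ 0.757  0.049 -0.019] 0.1863250890064585
(131, 100) (133, 262) [ 0.765  0.063 -0.073] 0.2034730374131487
(131, 100) (22, 62) [0.726 0.043 0.352] 0.09176811538938336
(131, 181) (133, 243) [0.579 0.052 0.088] 0.07312760451635482
(131, 181) (133, 262) [0.58  0.063 0.046] 0.08167063564974084
(131, 181) (22, 62) [0.584 0.043 0.393] 0.12580158442736541
(107, 283) (133, 243) [0.386 0.071 0.241] 0.00357461098319818
(107, 283) (133, 262) [0.381 0.08  0.216] 0.007242371513386566
(107, 283) (22, 62) [0.428 0.06  0.442] 0.1295895112423341
0.1 [0.598 0.081] [0.787 0.085] [ 0.554 -0.013]
0.2 [0.588 0.046] [0.757 0.05 ] [ 0.549 -0.038]
0.3 [0.578 0.011] [0.726 0.014] [ 0.544 -0.063]
0.4 [ 0.568 -0.024] [ 0.696 -0.021] [ 0.538 -0.088]
0.5 [ 0.558 -0.059] [ 0.666 -0.057] [ 0.533 -0.112]
[0.    0.173 0.603]
[ 0.506 -0.244  1.028]
```

The cryostat side wall is at y ≈ 0.07, which leaves enough room. I'm going down on the mailer and gripping it along its length.

```bash
python3 -m inch '[[0,-0.15,2,0,0,0],[0,-0.15,5,0,0,0],[0,-0.15,7,0,0,0],[0,-0.15,8,0,0,0],[0,-0.15,8,0,0,0],[0,-0.15,8,0,0,0],[0,-0.15,8,0,0,0],[0,-0.15,8,0,0,0]]' 0
python3 - <<'E'
from h import *
np.set_printoptions(precision=4,suppress=True)
st,im=snap('wrist','w15')
r=R.from_quat(st['tool_rot']).as_matrix()
hsv=cv2.cvtColor(im,cv2.COLOR_BGR2HSV)
m=cv2.inRange(hsv,(100,90,40),(120,255,255))
for q in cv2.findContours(m,0,2)[0]:
    if cv2.contourArea(q)>1500:
        a=cv2.minAreaRect(q); b=np.array([onz('wrist',*p,.077,st) for p in cv2.boxPoints(a)])
        print(a,b.mean(0), 'in tool',((b-st['eef_pos'])@r).round(4).tolist())
print(st['eef_pos'],st['opening'])
E
```

```text
time_s: 32.35
eef_pos: [0.4494, -0.2812, 0.0797]
tool_rot: [0.991, -0.132, 0.001, 0.0]
ft_force: [-0.4, 0.5, 0.0]
opening: 0.0917
finger_force: 0.0
((254.5, 219.0), (46.0, 135.0), 90.0) [ 0.4487 -0.2809  0.077 ] in tool [[0.014, -0.0404, 0.0027], [0.014, 0.04, 0.0027], [-0.0156, 0.0416, 0.0027], [-0.0156, -0.0419, 0.0026]]
[ 0.4494 -0.2812  0.0797] 0.09165742673126072
```

```bash
python3 -m inch '[[0,0,0.6,0,0,0],[0,0,1.3,0,0,0],[0,0,2,0,0,0],[0,0,2.7,0,0,0],[0,0,3.4,0,0,0],[0,0,4,0,0,0],[0,0,4.4,0,0,0],[0,0,4.4,0,0,0]]' 0
python3 -m inch '[[0,0,0,0,0,0],[0,0,0,0,0,0],[0,0,0,0,0,0],[0,0,0,0,0,0],[0,0,0,0,0,0],[0,0,0,0,0,0],[0,0,0,0,0,0],[0,0,0,0,0,0]]' 255
```

```text
time_s: 33.2
eef_pos: [0.448, -0.2805, 0.0338]
tool_rot: [0.991, -0.132, -0.001, -0.0]
ft_force: [-0.6, 0.5, 0.5]
opening: 0.0915
finger_force: 0.0
time_s: 34.0
eef_pos: [0.4486, -0.2809, 0.0348]
tool_rot: [0.991, -0.132, 0.0, 0.0]
ft_force: [1.0, 0.9, 4.1]
opening: 0.0818
finger_force: 30.0
```

```bash
python3 -m inch '[[0,0,-0.5,0,0,0],[0,0,-2,0,0,0],[0,0,-5,0,0,0],[0,0,-8.5,0,0,0],[0,0,-12,0,0,0],[0,0,-15.5,0,0,0],[0,0,-18,0,0,0],[0,0,-18.6,0,0,0]]'
python3 -m inch '[[1,-2,0,0,0,-6],[2.3,-5,0,0,0,-14],[3.6,-8,0,0,0,-22],[5,-11,0,0,0,-30],[6.4,-14,0,0,0,-38],[7.7,-17,0,0,0,-46],[9.1,-20,0,0,0,-54],[10.1,-22.3,0,0,0,-62]]'
python3 -m inch '[[0,0,0,0,0,-8],[0,0,0,0,0,-16],[0,0,0,0,0,-24],[0,0,0,0,0,-32],[0,0,0,0,0,-40],[0,0,0,0,0,-43.2],[0,0,0,0,0,-43.2],[0,0,0,0,0,-43.2]]'
python3 - <<'E'
from h import *
st=observe(); r=R.from_quat(st['tool_rot']).as_matrix()
print(st['eef_pos'],np.degrees(np.arctan2(r[1,0],r[0,0])),st['opening'],st['joint_pos'].round(2))
E
```

```text
time_s: 34.8
eef_pos: [0.4505, -0.2817, 0.2249]
tool_rot: [0.991, -0.132, 0.003, 0.002]
ft_force: [-0.1, 0.1, -0.4]
opening: 0.0815
finger_force: 30.0
time_s: 35.6
eef_pos: [0.6048, -0.0897, 0.2201]
tool_rot: [0.916, 0.401, -0.0, -0.001]
ft_force: [0.2, -0.3, -0.6]
opening: 0.0815
finger_force: 30.0
time_s: 36.4
eef_pos: [0.6039, -0.092, 0.2201]
tool_rot: [0.708, 0.707, -0.0, -0.0]
ft_force: [-0.0, -0.3, 0.1]
opening: 0.0813
finger_force: 30.0
[ 0.60385751 -0.0920318   0.22012408] 89.93099327577897 0.08134875208987914 [ 0.76  0.53 -0.91  1.61  0.43  1.22 -0.24]
```

```bash
python3 -m inch '[[0,0,1,0,0,0],[0,0,2.5,0,0,0],[0,0,4,0,0,0],[0,0,5.5,0,0,0],[0,0,6.7,0,0,0],[0,0,7.2,0,0,0],[0,0,7.2,0,0,0],[0,0,7.2,0,0,0]]'
python3 - <<'E'
from h import *
np.set_printoptions(precision=4,suppress=True)
st,im=snap('wrist','w16'); _,sc=snap('scene','s16'); print(st['eef_pos'])
t=cv2.imread('pics/t13.png')
hsv=cv2.cvtColor(im,cv2.COLOR_BGR2HSV); m=cv2.inRange(hsv,(100,90,40),(120,255,255))
for q in cv2.findContours(m,0,2)[0]:
    if cv2.contourArea(q)>1500:
        a=cv2.minAreaRect(q); b=np.array([onz('wrist',*p,.135,st) for p in cv2.boxPoints(a)]); print(a,b.mean(0))
L=cv2.resize(im[130:250,140:370],(798,416)); 
A=cv2.resize(t[145:215,180:330],(399,184),interpolation=cv2.INTER_CUBIC);B=cv2.resize(sc[130:240,140:310],(399,184) if 0 else (399,184),interpolation=cv2.INTER_CUBIC)
cv2.imwrite('pics/c16.png',np.vstack([L,np.hstack([A,B])]))
E
```

```text
time_s: 37.2
eef_pos: [0.6047, -0.0918, 0.1489]
tool_rot: [0.707, 0.707, 0.0, 0.0]
ft_force: [-0.2, 0.1, 0.3]
opening: 0.0813
finger_force: 30.0
[ 0.6047 -0.0918  0.1489]
((253.99996948242188, 241.0), (171.99996948242188, 43.99999237060547), -0.0) [ 0.6035 -0.1097  0.135 ]
((440.67437744140625, 228.3959503173828), (140.0543975830078, 58.070064544677734), 8.972626686096191) [ 0.7247 -0.101   0.135 ]
```

View pics/c16.png

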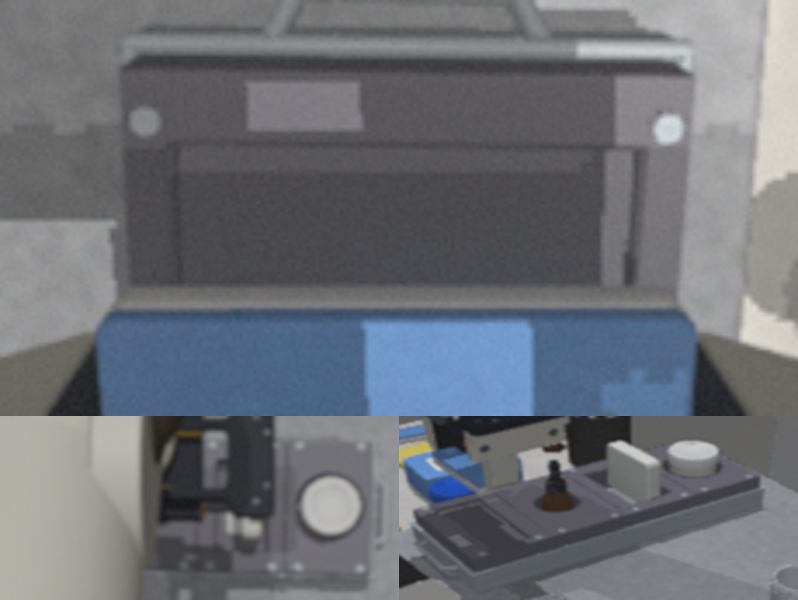

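The scene crop shows pot, timer and dropper seated. In the wrist view the recess (178–632, far edge at row 145) is open ahead of the mailer's front edge (row 310), so I'll compute the offset.

Run:
```python
from h import *
np.set_printoptions(precision=4,suppress=True)
st=observe(); k=230/798
P=lambda x,y:(140+x*k,130+y*k)
for n,p,z in [('rec far top edge',(405,145),.1085),('rec far floor',(405,172),.1035),('recL',(178,200),.1085),('recR',(636,200),.1085),('block far edge',(405,70),.1085),('screwL',(145,121),.1085),('screwR',(668,128),.1085),('mailer top front edge',(400,318),.136),('mailer low front',(400,288),.121),('mail L',(100,360),.136),('mail R',(694,360),.136)]:
    print(n,onz('wrist',*P(*p),z,st))
print(st['eef_pos'],R.from_quat(st['tool_rot']).as_matrix(),proj('scene',(.604,-.092,.1085)),proj('scene',(.604,-.092,.135)))
```

```text
rec far top edge [ 0.6057 -0.0691  0.1085]
rec far floor [ 0.6058 -0.0759  0.1035]
recL [ 0.5595 -0.0806  0.1085]
recR [ 0.6528 -0.0805  0.1085]
block far edge [ 0.6057 -0.054   0.1085]
screwL [ 0.5537 -0.0642  0.1085]
screwR [ 0.6584 -0.0656  0.1085]
mailer top front edge [ 0.6046 -0.0958  0.136 ]
mailer low front [ 0.6047 -0.0952  0.121 ]
mail L [ 0.5486 -0.1042  0.136 ]
mail R [ 0.6595 -0.1042  0.136 ]
[ 0.605  -0.0919  0.1493] [[-0.0004  1.      0.0014]
 [ 1.      0.0004 -0.0001]
 [-0.0001  0.0014 -1.    ]] (np.float64(176.04719441642942), np.float64(194.1966272873304)) (np.float64(174.67287478831796), np.float64(183.2972721229799))
```

The mailer appears 111 mm wide at the assumed height, so I had its height wrong: its underside is 28 mm above the TCP, at 0.177 m now. The recess centre is (0.606, −0.090). I'm correcting and lowering to 19 mm above the floor.

```bash
python3 -m inch '[[0.2,0.1,1,0,0,0],[0.2,0.1,2.2,0,0,0],[0.2,0.1,3.4,0,0,0],[0.2,0.1,4.4,0,0,0],[0.2,0.1,5.1,0,0,0],[0.2,0.1,5.4,0,0,0],[0.2,0.1,5.4,0,0,0],[0.2,0.1,5.4,0,0,0]]'
python3 - <<'E'
from h import *
np.set_printoptions(precision=4,suppress=True,linewidth=200)
st,im=snap('wrist','w17'); print(st['eef_pos'])
z=st['eef_pos'][2]+.043
hsv=cv2.cvtColor(im,cv2.COLOR_BGR2HSV); m=cv2.inRange(hsv,(100,90,40),(120,255,255)); m[:,380:]=0
for q in cv2.findContours(m,0,2)[0]:
    if cv2.contourArea(q)>1500:
        x,y,w,h=cv2.boundingRect(q); print(x,y,w,h,'far edge',onz('wrist',x,y,z,st),onz('wrist',x+w,y,z,st))
print('recess far edge predicted',proj('wrist',(.606,-.069,.1085),st),proj('wrist',(.606,-.054,.1085),st))
g=cv2.cvtColor(im,cv2.COLOR_BGR2GRAY); print(g[120:225:3,230:285].mean(1).round(0), g[120:225:3,200])
E
```

```text
time_s: 38.1
eef_pos: [0.6056, -0.0899, 0.0949]
tool_rot: [0.707, 0.707, 0.0, 0.0]
ft_force: [-0.6, -0.1, 0.1]
opening: 0.0815
finger_force: 30.0
[ 0.6056 -0.0899  0.0949]
167 219 174 45 far edge [ 0.564  -0.0715  0.1379] [ 0.6448 -0.0714  0.1379]
recess far edge predicted (np.float64(256.90568643020987), np.float64(196.28745154705547)) (np.float64(256.99499041123516), np.float64(169.3008539316799))
[176. 170. 141. 126. 125. 146. 173. 125. 125. 124.  99.  90. 129. 138.  94.  65.  64.  91.  90.  89. 112. 113. 117. 116. 116.  96.  75.  76.  76.  76.  76. 105. 117.  86. 108.] [177 174 172 171 173 117 122 125 121 119  95 101 134 128  66  66  73  88  86  89  89  92  87  85  91  69  71  75  73  77  73 102 117  90  88]
```

The mailer spans x 0.564–0.645 with its far edge near y = −0.0715; the recess is 0.5595–0.653 and −0.069. After a small centring shift I'm lowering to the floor.

```bash
python3 -m inch '[[-0.2,0.15,0,0,0,0],[-0.2,0.15,0.3,0,0,0],[-0.2,0.15,0.6,0,0,0],[-0.2,0.15,0.9,0,0,0],[-0.2,0.15,1.2,0,0,0],[-0.2,0.15,1.5,0,0,0],[-0.2,0.15,1.7,0,0,0],[-0.2,0.15,1.7,0,0,0]]'
```

```text
time_s: 38.95
eef_pos: [0.6065, -0.092, 0.0771]
tool_rot: [0.707, 0.707, -0.0, -0.0]
ft_force: [-0.0, 0.1, -1.2]
opening: 0.0812
finger_force: 30.0
```

```bash
python3 -m inch '[[0,0,0,0,0,0],[0,0,0,0,0,0],[0,0,0,0,0,0],[0,0,0,0,0,0],[0,0,-0.5,0,0,0],[0,0,-2,0,0,0],[0,0,-5,0,0,0],[0,0,-8,0,0,0]]' 0
python3 -m inch '[[0,0,-4,0,0,0],[0,0,-8,0,0,0],[0,0,-8,0,0,0],[0,0,-8,0,0,0],[0,0,-8,0,0,0],[0,0,-8,0,0,0],[0,0,-8,0,0,0],[0,0,-8,0,0,0]]'
python3 - <<'E'
from h import *
np.set_printoptions(precision=4,suppress=True,linewidth=200)
st,im=snap('wrist','w18'); print(st['eef_pos'])
hsv=cv2.cvtColor(im,cv2.COLOR_BGR2HSV); m=cv2.inRange(hsv,(100,90,40),(120,255,255))
for q in cv2.findContours(m,0,2)[0]:
    if cv2.contourArea(q)>600:
        a=cv2.minAreaRect(q); b=np.array([onz('wrist',*p,.119,st)[:2] for p in cv2.boxPoints(a)])
        print(a,b.tolist(),b.mean(0),np.linalg.norm(b-np.roll(b,1,0),axis=1))
_,sc=snap('scene','s18')
hsv=cv2.cvtColor(sc,cv2.COLOR_BGR2HSV); m=cv2.inRange(hsv,(100,90,40),(120,255,255))
for q in cv2.findContours(m,0,2)[0]:
    if cv2.contourArea(q)>150: a=cv2.minAreaRect(q); print('scene',a)
print([np.round(proj('scene',(x,y,.119)),1) for x,y in [(.606,-.091),(.565,-.076),(.647,-.106)]])
E
```

```text
time_s: 39.75
eef_pos: [0.6066, -0.0917, 0.1593]
tool_rot: [0.707, 0.707, 0.0, -0.0]
ft_force: [1.0, 0.3, 0.2]
opening: 0.0914
finger_force: 0.0
time_s: 40.55
eef_pos: [0.6063, -0.0919, 0.2367]
tool_rot: [0.707, 0.707, -0.0, -0.001]
ft_force: [-0.5, 0.5, 0.8]
opening: 0.0917
finger_force: 0.0
[ 0.6063 -0.0919  0.2367]
((442.0052490234375, 218.75152587890625), (58.62724304199219, 94.56802368164062), 61.460018157958984) [[0.7323328352338381, -0.12831549653592028], [0.8046017610746755, -0.08393110828149639], [0.8402456527125323, -0.13461325015768055], [0.7661723174790516, -0.1829727072103926]] [ 0.7858 -0.1325] [0.0643 0.0848 0.062  0.0885]
((378.78857421875, 198.3737335205078), (44.94896697998047, 47.411136627197266), 66.37062072753906) [[0.6933322011332006, -0.1002415559912117], [0.7321383868026058, -0.08201809203349567], [0.753717383982557, -0.12208263953132784], [0.7139233478803385, -0.14157916788673247]] [ 0.7233 -0.1115] [0.0462 0.0429 0.0455 0.0443]
((254.5, 176.0), (30.0, 87.0), 90.0) [[0.5653614396133753, -0.07540853934860334], [0.645422783333177, -0.07530865686689112], [0.6464382161075074, -0.10392460960446764], [0.5644248528425581, -0.10403794696575337]] [ 0.6054 -0.0897] [0.0286 0.0801 0.0286 0.082 ]
scene ((395.0, 288.0), (12.0, 22.0), 90.0)
scene ((171.60202026367188, 175.5730438232422), (56.76325988769531, 48.08064270019531), 72.47443389892578)
[array([174.6, 189.6]), array([177.7, 203.1]), array([171.7, 177.2])]
```

The mailer lies axis-parallel at (0.605, −0.090), inside the recess on all sides and at the seated height. The arm is clear of everything, so I'm handing in.

```bash
python3 -c "
from cell import *
print(close_job())"
```

```text
the job is handed in; nothing more can be done
None
```

The job is handed in at about 41 s: the pot, timer, dropper bottle and closed mailer are each in their own insert, and I left both empties where they stood. I packed the timer second to keep the gripper clear, and confirmed the mailer's seat by measurement only, having no picture views left.

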